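# Nest the coffee pot in the skillet with a cork pad between

## Robot

A 6-joint arm with a two-finger parallel gripper is mounted at the origin on the work surface. World frame = base frame: x ahead of the robot, y to its left, z up, the work surface at z = 0. Lengths are in m, angles in rad, forces in N, time in s.
With the tool pointing down it reaches from about 0.425 to 0.95 m from the base axis. Payload 3.5 kg.
Tool frame: the origin (TCP) lies at the very end of the fingers, on their centre line; the grasp point (between the pads) lies 19 mm behind it (ctrl.grip_point_offset is the distance from the TCP to the grasp point, in m); z points along the fingers, y is the line along which they close (so a half turn about z gives the same grasp; the last joint's range is limited). The gripper opens to 85 mm and grips with 20 to 120 N. Pads are 22 mm wide; open, the fingers measure 114 mm over their backs; the gripper's body (76 mm by 85 mm) begins 54 mm behind the grasp point. The pads swing forward as they close: fully open they stand 13 mm farther back than shut.
Start: joints at [1.09, 0.286, 1.577, -0, 1.279, -0.15], TCP at [0.219, 0.638, 0.196] pointing down, gripper open.
Joint ranges: [-2.77, 2.77], [-0.9, 2.22], [0.21, 2.48], [-1.53, 4.67], [0.24, 2.81], [-2.84, 2.84]. Speed limits (rad/s): [2.79, 2.79, 3.14, 3.14, 3.14, 3.14].

## Interface

Orientations are given as a unit quaternion [x, y, z, w].
In Python, from plant import ctrl gives the robot as it stands. The module is installed in compiled form; this text tells all that it offers.
- The arm moves only by the shell command python3 -m pendant 'ROWS' [OPENING] [FORCE]. ROWS is JSON, a list of rows, each an object of numbers: "dx", "dy", "dz": the shift along the tool's x, y, z in cm; "twist": the turn about the tool's z in degrees. A call has 1 to 10 rows; each row is the pose to reach, as a shift and turn from the pose commanded when the call began, along the tool's axes at that moment; what a row does not reach only later rows make up. A row lasts 1/8 s, in which the tool goes at most 62.5 mm and 10.7 degrees, less where a joint would pass 70% of its speed; a pose out of reach is approached as far as the arm can. A call with a gripper value outside its range is refused whole. OPENING is the opening in per cent of the stroke, from 0 (shut) to 100 (fully open), set as the call begins (- or left out, the last holds). The fingers move at their own pace and stop on an object; FORCE is the grip in N (left out, the last holds). Time passes only in rows, so rows that repeat a pose let the fingers close. It gives the time, the measured TCP pose, the force, the opening and the grip force at its end, in the units of the state.
- ctrl.get_state(): the state, without advancing time (a new reading comes with each control period).
- ctrl.read_camera(name): name is "side" or "top"; returns a dict with "img" (384x512x3 uint8, red, green, blue), "depth" (384x512 float32, m along the optical axis (not along the pixel's ray), 0 where there is no reading), "camera_matrix" (3x3 intrinsics, pixels), "xyz" and "rotation" of the camera in the world. Camera axes: x right, y up, looking along -z (the intrinsics and any distortion apply to the point x, -y, -z); pixel columns grow to the right and rows downward; lengths in m; the calibration is good to about 2 mm. A picture is of the moment at which its call begins.
- ctrl.sign_off(): hands the job in; it is judged then, once.
The state is a dict: "time": time; "qpos": joint angles; "dq": joint speeds; "joint_efforts": joint torques, N m; "eef_pos": TCP position; "tcp_rot": TCP orientation; "contact_force": force on the tool from outside, world axes, zero at the start; "wrist_torque": the same for the moment, N m; "opening": opening from 0.0 (shut) to 1.0 (fully open); "finger_force": force on a finger pad.
Only numpy, scipy, OpenCV 4.12 (cv2) and the standard library are available. Lean on these libraries where they do the work, as an engineer would, in place of code of your own. Each camera call takes 0.05 s, during which the arm holds its last target. There are 200 camera calls.

## Task

Put the coffee things away as one nested stack: lay the cork pad flat in the middle of the frying pan so the coating is not scratched, then gently stand the copper coffee pot upright in the middle of the pad, without dropping it, touching the pad only and not the pan. Fan the handles: the pot's handle should point about 45 degrees to one side (either side) of the direction of the pan's handle. Leave the pan where it stands, and do not shift or tip the drinking glass, the coffee jar or the deck of cards.

Things in the scene. Friction and masses are not known exactly. Their poses are not given: they have to be found in the camera images.
- pan_floor (a point): frying pan, dark steel, loose, 0.8 kg, standing on the table: 184 mm across the rim, 36 mm high, inner floor about 150 mm across, 5 mm above the table. This point: centre of the inner floor's upper face. Its x axis points along the long black handle, z up; the handle runs out to 228 mm from the centre, rising to 58 mm above the table. The pan may stand in any of three places side by side, its handle pointing away from the robot, within 30 degrees.
- pad_mid (a point): cork pad, flat rectangular slab 92 mm long (its x axis) by 66 mm wide (its y axis) by 14 mm thick, 30 g, at first flat on the table. This point: its centre, 7 mm above its underside.
- pot_mid (a point): small copper coffee pot, open upright cylinder 64 mm outer diameter and 62 mm high, about 0.25 kg, with one thin handle. This point: on the pot's axis, half-way up, 31 mm above its underside. Its x axis points along the handle as seen from above, z up. The handle leaves the wall 48 mm above the underside, is 12 mm thick and rises slightly outwards; the wall is free on all other sides.
- pot_handle_tip (a point): outer end of the pot's handle: 120 mm from the pot's axis, 62 mm above the pot's underside.
- pot: the same copper pot; origin at the centre of its underside, axes as for its mid point.
- pad: the same cork pad; origin at the centre of its underside, axes as for its centre point.
- pan: the same frying pan; origin at the centre of its underside (on the table), axes as for its floor point.
- tumbler: bystander: clear drinking glass, 72 mm across, 95 mm high, out at one flank; origin at the centre of its underside, z up.
- jar: bystander: amber coffee jar with red cap, 68 mm across, 110 mm high, out at the other flank; origin at the centre of its underside, z up.
- deck: bystander: deck of game cards with green top, 62 x 90 mm, 24 mm high, on the robot's side of the work; origin at the centre of its underside, z up.
There are look-alikes about, which are no part of the job. Several things have the shape of the pad; the one meant has the colours described above.

How it is judged:
On the way, in this order (a step that is already met when the one before it is completed fails the run):
1. the cork pad lies flat in the middle of the pan, let go (angle between pad_mid's own z axis and vertical below 0.06 rad and z of pad_mid in the frame of pan_floor between 0.004 and 0.01 m and horizontal distance between pad_mid and pan_floor below 0.03 m and contact force between the fingers and pad below 0.05 N and linear speed of pad below 0.02 m/s), for 0.2 s.
2. the pot stands upright on the pad, let go, its handle fanned from the pan's (angle between each of pad_mid, pot_mid's own z axis and vertical below 0.06 rad and z of pad_mid in the frame of pan_floor between 0.004 and 0.01 m and horizontal distance between pad_mid and pan_floor below 0.03 m and z of pot_mid in the frame of pad_mid between 0.035 and 0.041 m and horizontal distance between pot_mid and pad_mid below 0.015 m and contact force between pot and pan below 0.1 N and angle between the x axis of pot_mid and the x axis of pan_floor, either way round between 0.436 and 1.134 rad and x of pot_handle_tip in the frame of pan_floor above 0 m and contact force between the fingers and pot below 0.05 N and linear speed of each of pot, pad below 0.02 m/s), for 0.2 s.
At the end, for the whole second after the job is handed in: The cork pad lies flat on the pan's floor with its centre within 30 mm of the floor's; the pot stands upright on the pad, within 15 mm of the pad's centre, not touching the pan, its handle 25 to 65 degrees to either side of the pan's handle; all released and at rest (all of step 2).
It fails at once if the pot is dropped (falls free from more than about 20 mm) (linear speed of pot above 0.6 m/s and contact force between anything else and pot below 0.05 N).
It fails at once if the pan is shoved more than 50 mm (distance of pan from where it was at the start of the episode above 0.05 m).
It fails at once if the drinking glass is shifted more than 30 mm or tipped (distance of tumbler from where it was at the start of the episode above 0.03 m or angle between tumbler's own z axis and vertical above 0.4 rad).
It fails at once if the coffee jar is shifted more than 30 mm or tipped (distance of jar from where it was at the start of the episode above 0.03 m or angle between jar's own z axis and vertical above 0.4 rad).
It fails at once if the deck of cards is shifted more than 30 mm or tipped (distance of deck from where it was at the start of the episode above 0.03 m or angle between deck's own z axis and vertical above 0.4 rad).
It also fails if it takes over 67 s, if anything falls off the work surface, if the arm or the gripper's body presses on something with over 40 N, if the wrist force passes 120 N, or if a joint passes its speed limit or range.

## Working session

There is one attempt and no reset: what is moved stays moved. The work goes in short steps, Python scripts to look and compute and a shell command to move; the robot and the scene stay as the last step left them, time stands still between calls to the robot, and variables do not carry over. Pictures are saved under pics/ and viewed, at most 10 in all, crops included, and the job is handed in when it is done.

```bash
mkdir -p pics
cat > h.py <<'E'
import numpy as np,cv2
from plant import ctrl
def cloud(name):
    c=ctrl.read_camera(name); d=c["depth"]; K=np.array(c["camera_matrix"]); 
    v,u=np.mgrid[0:d.shape[0],0:d.shape[1]]
    x=(u-K[0,2])/K[0,0]*d; y=(v-K[1,2])/K[1,1]*d
    R=np.array(c["rotation"]); 
    P=np.stack([x,-y,-d],-1)@R.T+np.array(c["xyz"]); P[d==0]=np.nan
    return c,P
def save(c,n): cv2.imwrite(f"pics/{n}.png",c["img"][:,:,::-1])
E
python3 - <<'E'
from h import *
for n in("top","side"):
    c,P=cloud(n); save(c,n+"0"); print(n,c["xyz"],np.round(c["rotation"],3).tolist(),np.array(c["camera_matrix"]).tolist(),[k for k in c])
    np.savez(f"{n}0.npz",P=P,img=c["img"])
print(ctrl.get_state())
E
```

```text
Traceback (most recent call last):
  File "h.py", line 8, in cloud
    P=np.stack([x,-y,-d],-1)@R.T+np.array(c["xyz"]); P[d==0]=np.nan
      ~~~~~~~~~~~~~~~~~~~~~~^~~~
ValueError: matmul: Input operand 1 has a mismatch in its core dimension 0, with gufunc signature (n?,k),(k,m?)->(n?,m?) (size 4 is different from 3)
```

Rotation is a quaternion.

```bash
sed -i 's/R=np.array(c\["rotation"\]);/R=Rotation.from_quat(c["rotation"]).as_matrix()/; 1a from scipy.spatial.transform import Rotation' h.py
python3 - <<'E'
from h import *
for n in("top","side"):
    c,P=cloud(n); save(c,n+"0"); print(n,c["xyz"],np.round(c["rotation"],3).tolist(),np.array(c["camera_matrix"]).tolist(),[k for k in c])
    np.savez(f"{n}0.npz",P=P,img=c["img"])
print(ctrl.get_state())
E
```

```text
top [4.18387927e-01 5.92790039e-05 1.42649768e+00] [0.028, -0.025, -0.7, 0.714] [[363.5257249541883, 0.0, 248.0264979729419], [0.0, 363.5257249541883, 188.26352988011067], [0.0, 0.0, 1.0]] ['img', 'depth', 'camera_matrix', 'xyz', 'rotation']
side [ 0.3729508  -0.95862824  1.0666289 ] [0.375, -0.032, -0.064, 0.924] [[454.2252850174114, 0.0, 251.69803026859202], [0.0, 454.2252850174114, 186.5186432056678], [0.0, 0.0, 1.0]] ['img', 'depth', 'camera_matrix', 'xyz', 'rotation']
{'time': 0.15, 'qpos': array([ 1.08997837e+00,  2.86971348e-01,  1.57786100e+00,  1.24827209e-05,
        1.27859595e+00, -1.49991066e-01]), 'dq': array([-0.00096768, -0.00129553, -0.00407714, -0.00120482,  0.00154188,
       -0.00032191]), 'joint_efforts': array([-6.52989300e-06, -4.06607330e+01, -2.93142182e+01, -2.32322482e-04,
        3.97082840e-03, -6.61067233e-06]), 'eef_pos': array([0.21894827, 0.63788918, 0.19524789]), 'tcp_rot': array([ 1.64661855e-01,  9.86349650e-01, -8.70692549e-04, -2.90389527e-04]), 'contact_force': array([ 0.50941274, -0.22157294, -0.16015607]), 'wrist_torque': array([-0.02430785, -0.02758397,  0.00448968]), 'finger_force': 0.0, 'opening': 0.9991481966274938}
```

View pics/top0.png

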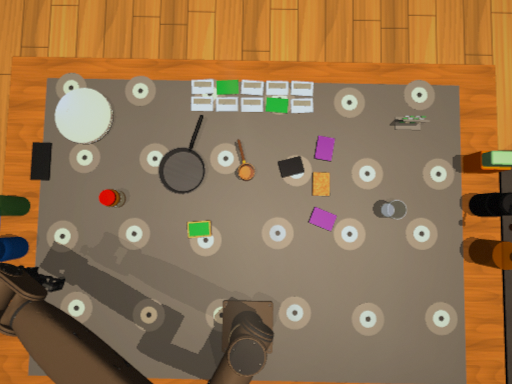

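View pics/side0.png

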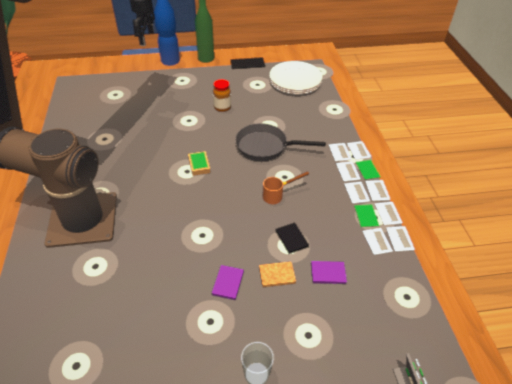

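The top view shows the pan at (182,170) with its handle going up to (200,118). The pot is at (246,172) with its handle going to (238,140), and the cork pad is at (321,184) between purple and black look-alikes. The deck is at (199,229), the jar at (112,198) and the glass at (388,209). Next I measure them.

```bash
cat >> h.py <<'E'
def near(P,xy,r,z0,z1):
    return (np.hypot(P[...,0]-xy[0],P[...,1]-xy[1])<r)&(P[...,2]>z0)&(P[...,2]<z1)
def circ(p):
    A=np.c_[2*p,np.ones(len(p))]; s=np.linalg.lstsq(A,(p**2).sum(1),rcond=None)[0]
    return s[:2],np.sqrt(s[2]+s[0]**2+s[1]**2)
E
python3 - <<'E'
from h import *
D=np.load("top0.npz");P=D["P"];S=np.load("side0.npz")["P"]
for n,(u,v) in dict(pan=(182,170),panh=(200,120),pot=(246,172),poth=(239,146),pad=(321,184),deck=(199,229),jar=(110,198),gl=(388,209),table=(277,260),table2=(120,170)).items(): print(n,np.round(P[v,u],4))
img=D["img"]; hsv=cv2.cvtColor(img,cv2.COLOR_RGB2HSV)
# pad
m=np.zeros(img.shape[:2],bool); m[165:202,305:338]=1
m&=(hsv[...,0]>8)&(hsv[...,0]<30)&(hsv[...,1]>120)
p=P[m]; p=p[np.isfinite(p[:,0])&(p[:,2]>.006)]
print("pad",len(p),np.median(p,0)); r=cv2.minAreaRect((p[:,:2]*1000).astype(np.float32)); print(r)
# side view pad
q=S[near(S,np.median(p,0),.06,.009,.02)]; print("side pad",q.mean(0),cv2.minAreaRect((q[:,:2]*1000).astype(np.float32)))
pc=P[170,182][:2]
for nm,C in(("top",P),("side",S)):
    q=C[near(C,pc,.12,.028,.040)]; print(nm,"pan rim",len(q),circ(q[:,:2]),q[:,2].mean())
    q=C[near(C,pc,.26,.042,.065)];print(" handle",len(q),q.mean(0), np.percentile(q[:,2],[5,95]))
    tp=P[172,246][:2]
    q=C[near(C,tp,.05,.054,.066)]; print(nm,"pot rim",len(q),circ(q[:,:2]))
    q=C[near(C,tp,.14,.048,.08)]; 
    f=q[np.hypot(*(q[:,:2]-tp).T)>.05]; print(" poth",len(f),f.mean(0),f[np.argmax(np.hypot(*(f[:,:2]-tp).T))])
E
```

```text
pan [0.593  0.2694 0.0058]
panh [0.7814 0.1973 0.0556]
pot [0.5905 0.0173 0.0015]
poth [0.6823 0.0453 0.0608]
pad [ 0.548  -0.2768  0.0096]
deck [0.3641 0.1932 0.0222]
jar [0.4729 0.5078 0.1098]
gl [ 0.4535 -0.5073  0.0888]
table [ 0.2501 -0.1095  0.0025]
table2 [0.5886 0.5149 0.0029]
pad 387 [ 0.54777098 -0.27606719  0.01237335]
((549.77294921875, -276.5594787597656), (64.23965454101562, 91.50946807861328), 89.86209106445312)
side pad [ 0.55054977 -0.28023418  0.01359954] ((550.8704223632812, -279.2742919921875), (69.25118255615234, 92.43289947509766), 89.00942993164062)
top pan rim 208 (array([0.59072576, 0.2630635 ]), np.float64(0.08961969704498307)) 0.033419351946381654
 handle 247 [0.67438685 0.17396108 0.05317792] [0.04370211 0.06249797]
top pot rim 45 (array([0.59185973, 0.01618112]), np.float64(0.03207907707136013))
 poth 58 [0.67265785 0.03865465 0.05911197] [0.70513002 0.0495329  0.06152739]
side pan rim 268 (array([0.59291808, 0.26159315]), np.float64(0.08998018696796357)) 0.03304719380286423
 handle 399 [0.64417389 0.17565669 0.05299592] [0.04350012 0.06289008]
side pot rim 104 (array([0.59161302, 0.01375379]), np.float64(0.03136019452678433))
 poth 83 [0.67515141 0.03505306 0.05982353] [0.71003251 0.04898455 0.06232497]
```

```bash
cat > go.py <<'E'
import sys
from h import *
x,y,z,a=map(float,sys.argv[1:5])   # m, closing-line angle deg
s=ctrl.get_state(); R=Rotation.from_quat(s["tcp_rot"]).as_matrix()
d=R.T@(np.array([x,y,z])-s["eef_pos"])*100
cur=np.degrees(np.arctan2(R[1,1],R[0,1])); w=-(((a-cur)+90)%180-90)
print("t",round(s["time"],2),"at",np.round(s["eef_pos"],4),"yaw",round(cur,1),"q6",round(s["qpos"][5],2),"-> d cm",np.round(d,2),"twist",round(w,1))
E
python3 go.py 0.5 0.2 0.2 90; python3 go.py 0.55 -0.278 0.2 90
```

```text
t 0.15 at [0.2189 0.6379 0.1952] yaw 71.0 q6 -0.15 -> d cm [-40.8  -32.29  -0.43] twist -19.0
t 0.15 at [0.2189 0.6379 0.1952] yaw 71.0 q6 -0.15 -> d cm [-61.06 -75.87  -0.36] twist -19.0
```

```bash
python3 -m pendant '[{"dx":-41,"dy":-32,"dz":-0.5,"twist":-19},{"dx":-41,"dy":-32,"dz":-0.5,"twist":-19},{"dx":-41,"dy":-32,"dz":-0.5,"twist":-19},{"dx":-41,"dy":-32,"dz":-0.5,"twist":-19},{"dx":-41,"dy":-32,"dz":-0.5,"twist":-19},{"dx":-41,"dy":-32,"dz":-0.5,"twist":-19},{"dx":-41,"dy":-32,"dz":-0.5,"twist":-19},{"dx":-41,"dy":-32,"dz":-0.5,"twist":-19},{"dx":-41,"dy":-32,"dz":-0.5,"twist":-19},{"dx":-41,"dy":-32,"dz":-0.5,"twist":-19}]' 100 30; python3 go.py 0.55 -0.278 0.12 90
```

```text
time: 1.4
eef_pos: [0.5032, 0.202, 0.201]
tcp_rot: [0.001, 1.0, 0.0, -0.0]
contact_force: [-1.2, 0.4, 1.3]
opening: 1.0
finger_force: 0.0
t 1.4 at [0.5032 0.202  0.201 ] yaw 89.9 q6 -1.38 -> d cm [ -4.76 -47.99   8.08] twist -0.1
```

```bash
python3 -m pendant '[{"dx":-4.7,"dy":-48,"dz":0},{"dx":-4.7,"dy":-48,"dz":0},{"dx":-4.7,"dy":-48,"dz":0},{"dx":-4.7,"dy":-48,"dz":0},{"dx":-4.7,"dy":-48,"dz":0},{"dx":-4.7,"dy":-48,"dz":2},{"dx":-4.7,"dy":-48,"dz":8},{"dx":-4.7,"dy":-48,"dz":8},{"dx":-4.7,"dy":-48,"dz":8},{"dx":-4.7,"dy":-48,"dz":8}]'; python3 go.py 0.55 -0.278 -0.003 90
python3 - <<'E'
from h import *
c,P=cloud("side"); cv2.imwrite("pics/s1.png",cv2.resize(c["img"][180:340,180:400],None,fx=3,fy=3)[:,:,::-1])
E
```

```text
t 1.4 at [0.5032 0.202  0.201 ] yaw 89.9 q6 -1.38 -> d cm [ -4.77 -48.    20.38] twist -0.1$[0]: bad value
```

View pics/s1.png

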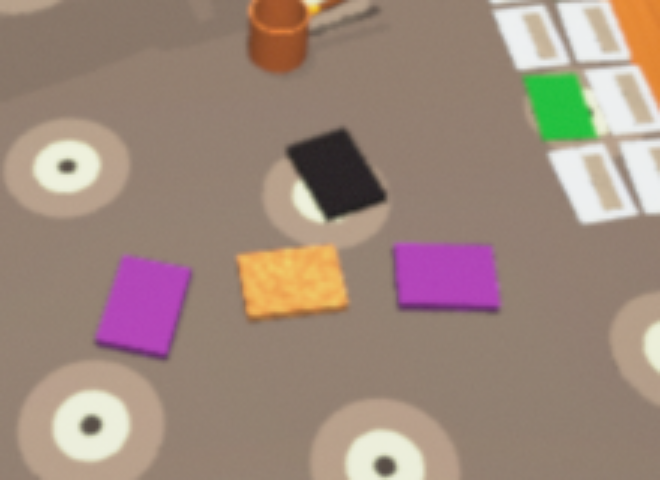

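The move was refused, probably because each row needs a twist value. The crop shows the cork pad at (293,282), with purple slabs on either side and the black one behind it, and nothing in the way of the fingers. I resend the move with all four keys.

```bash
python3 -m pendant '[{"dx":-4.7,"dy":-48,"dz":0,"twist":0},{"dx":-4.7,"dy":-48,"dz":0,"twist":0},{"dx":-4.7,"dy":-48,"dz":0,"twist":0},{"dx":-4.7,"dy":-48,"dz":0,"twist":0},{"dx":-4.7,"dy":-48,"dz":0,"twist":0},{"dx":-4.7,"dy":-48,"dz":2,"twist":0},{"dx":-4.7,"dy":-48,"dz":8,"twist":0},{"dx":-4.7,"dy":-48,"dz":8,"twist":0},{"dx":-4.7,"dy":-48,"dz":8,"twist":0},{"dx":-4.7,"dy":-48,"dz":8,"twist":0}]'; python3 go.py 0.55 -0.278 -0.004 90
python3 - <<'E'
from h import *
c,P=cloud("side"); cv2.imwrite("pics/s2.png",cv2.resize(c["img"][180:340,180:400],None,fx=3,fy=3)[:,:,::-1])
E
```

```text
time: 2.7
eef_pos: [0.5509, -0.2755, 0.1211]
tcp_rot: [-0.001, 1.0, 0.001, -0.0]
contact_force: [-0.0, 0.7, 0.4]
opening: 0.999
finger_force: 0.0
t 2.7 at [ 0.5509 -0.2755  0.1211] yaw 90.1 q6 -2.2 -> d cm [ 0.09 -0.27 12.51] twist 0.1
```

View pics/s2.png

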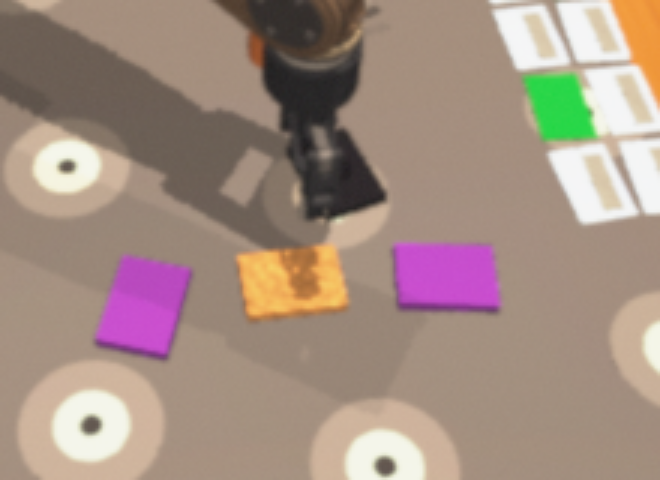

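The open gripper hangs above the cork pad, centred at (293,282), with clear space on both sides. I go down and watch the force.

```bash
python3 -m pendant '[{"dx":0,"dy":-0.2,"dz":5,"twist":0},{"dx":0,"dy":-0.2,"dz":9,"twist":0},{"dx":0,"dy":-0.2,"dz":10.5,"twist":0},{"dx":0,"dy":-0.2,"dz":11.5,"twist":0},{"dx":0,"dy":-0.2,"dz":12.2,"twist":0},{"dx":0,"dy":-0.2,"dz":12.2,"twist":0},{"dx":0,"dy":-0.2,"dz":12.2,"twist":0}]'; python3 go.py 0.55 -0.278 -0.004 90
```

```text
time: 3.62
eef_pos: [0.5511, -0.2799, 0.0004]
tcp_rot: [-0.0, 1.0, -0.001, 0.001]
contact_force: [-1.0, -0.3, -0.1]
opening: 1.003
finger_force: 0.0
t 3.62 at [ 5.511e-01 -2.799e-01  4.000e-04] yaw 90.0 q6 -2.21 -> d cm [0.11 0.19 0.44] twist 0.0
```

```bash
python3 -m pendant '[{"dx":0,"dy":0.1,"dz":0.2,"twist":0},{"dx":0,"dy":0.1,"dz":0.4,"twist":0},{"dx":0,"dy":0.1,"dz":0.4,"twist":0}]';  python3 -m pendant '[{"dx":0,"dy":0,"dz":0,"twist":0},{"dx":0,"dy":0,"dz":0,"twist":0},{"dx":0,"dy":0,"dz":0,"twist":0},{"dx":0,"dy":0,"dz":0,"twist":0},{"dx":0,"dy":0,"dz":0,"twist":0},{"dx":0,"dy":0,"dz":0,"twist":0}]' 70 30
```

```text
time: 4.0
eef_pos: [0.5502, -0.2783, -0.0049]
tcp_rot: [-0.0, 1.0, 0.0, -0.0]
contact_force: [-0.7, -0.2, -1.0]
opening: 1.0
finger_force: 0.0
time: 4.75
eef_pos: [0.5504, -0.2784, -0.0047]
tcp_rot: [-0.0, 1.0, 0.0, -0.0]
contact_force: [-0.5, -0.6, 0.1]
opening: 0.698
finger_force: 0.0
```

```bash
python3 -m pendant '[{"dx":0,"dy":0,"dz":0,"twist":0},{"dx":0,"dy":0,"dz":0,"twist":0},{"dx":0,"dy":0,"dz":0,"twist":0},{"dx":0,"dy":0,"dz":0,"twist":0}]' 60 30
python3 - <<'E'
from h import *
c,P=cloud("side"); cv2.imwrite("pics/s3.png",cv2.resize(c["img"][200:320,200:360],None,fx=4,fy=4)[:,:,::-1])
E
```

```text
time: 5.25
eef_pos: [0.5504, -0.2784, -0.0047]
tcp_rot: [-0.0, 1.0, 0.0, 0.0]
contact_force: [-0.2, 0.2, -0.2]
opening: 0.598
finger_force: 0.0
```

View pics/s3.png

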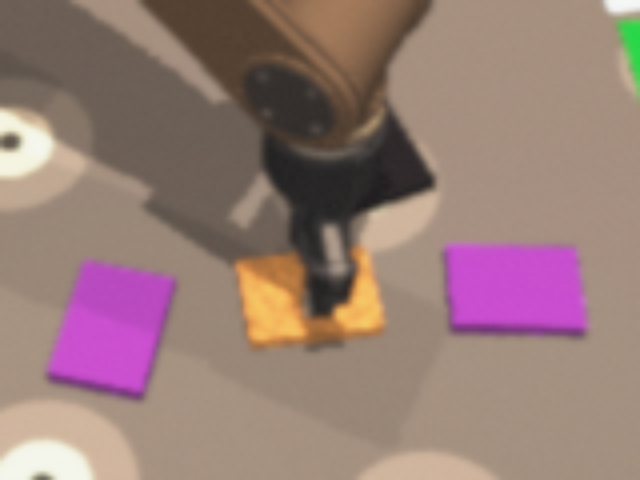

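The finger tip at (328,310) seems to lie above the pad's face instead of beside its near edge at (315,340). I check the tip height in the depth data.

Run:
```python
from h import *
c,P=cloud("side"); 
for v in range(262,290,2):
    print(v,[tuple(np.round(P[v,u]*1000).astype(int)) for u in (278,281,284)], c["img"][v,281])
```

```text
262 [(np.int64(545), np.int64(-305), np.int64(102)), (np.int64(547), np.int64(-328), np.int64(134)), (np.int64(553), np.int64(-333), np.int64(141))] [116 104  94]
264 [(np.int64(544), np.int64(-310), np.int64(101)), (np.int64(546), np.int64(-331), np.int64(131)), (np.int64(552), np.int64(-337), np.int64(137))] [93 84 77]
266 [(np.int64(539), np.int64(-333), np.int64(126)), (np.int64(544), np.int64(-340), np.int64(135)), (np.int64(552), np.int64(-341), np.int64(135))] [86 80 76]
268 [(np.int64(538), np.int64(-335), np.int64(121)), (np.int64(543), np.int64(-345), np.int64(134)), (np.int64(550), np.int64(-347), np.int64(135))] [85 80 76]
270 [(np.int64(539), np.int64(-335), np.int64(112)), (np.int64(543), np.int64(-347), np.int64(128)), (np.int64(551), np.int64(-347), np.int64(128))] [45 43 43]
272 [(np.int64(539), np.int64(-336), np.int64(105)), (np.int64(545), np.int64(-343), np.int64(114)), (np.int64(553), np.int64(-342), np.int64(110))] [39 37 37]
274 [(np.int64(539), np.int64(-338), np.int64(98)), (np.int64(548), np.int64(-333), np.int64(89)), (np.int64(556), np.int64(-334), np.int
[... 425 characters left out ...]
4(13)), (np.int64(566), np.int64(-305), np.int64(14))] [164 108  58]
282 [(np.int64(549), np.int64(-310), np.int64(15)), (np.int64(557), np.int64(-311), np.int64(16)), (np.int64(565), np.int64(-310), np.int64(12))] [169 111  60]
284 [(np.int64(549), np.int64(-310), np.int64(6)), (np.int64(557), np.int64(-310), np.int64(5)), (np.int64(566), np.int64(-309), np.int64(0))] [136  92  55]
286 [(np.int64(549), np.int64(-312), np.int64(0)), (np.int64(557), np.int64(-315), np.int64(2)), (np.int64(565), np.int64(-314), np.int64(-2))] [112  96  84]
288 [(np.int64(548), np.int64(-320), np.int64(2)), (np.int64(555), np.int64(-321), np.int64(3)), (np.int64(564), np.int64(-321), np.int64(0))] [152 134 118]
```

```bash
cat > tip.py <<'E'
from h import *
c,P=cloud("side"); s=ctrl.get_state(); z0=s["eef_pos"][2]
m=near(P,s["eef_pos"],.075,.022,.25)
q=P[m]; q=q[(abs(q[:,0]-s["eef_pos"][0])<.02)]
o=q[np.argsort(q[:,2])]; print("opening",s["opening"],"tcp z",z0,"y",s["eef_pos"][1]); print(np.round(o[:12]*1000).astype(int).tolist())
E
python3 -m pendant '[{"dx":0,"dy":0,"dz":-3,"twist":0},{"dx":0,"dy":0,"dz":-6,"twist":0},{"dx":0,"dy":0,"dz":-6,"twist":0},{"dx":0,"dy":0,"dz":-6,"twist":0}]'; python3 tip.py
python3 -m pendant '[{"dx":0,"dy":0,"dz":0,"twist":0},{"dx":0,"dy":0,"dz":0,"twist":0},{"dx":0,"dy":0,"dz":0,"twist":0},{"dx":0,"dy":0,"dz":0,"twist":0}]' 85; python3 tip.py
python3 - <<'E'
from h import *
c,P=cloud("side"); cv2.imwrite("pics/s4.png",cv2.resize(c["img"][200:320,200:360],None,fx=4,fy=4)[:,:,::-1])
E
```

```text
time: 5.85
eef_pos: [0.5499, -0.278, 0.0544]
tcp_rot: [-0.0, 1.0, 0.0, -0.001]
contact_force: [-1.1, 0.5, -0.7]
opening: 0.602
finger_force: 0.0
opening 0.5981920379342186 tcp z 0.05378121617895441 y -0.27772220075139015
[[544, -254, 94], [542, -312, 95], [542, -310, 97], [560, -252, 97], [558, -252, 98], [542, -250, 98], [539, -250, 98], [559, -313, 98], [560, -311, 99], [541, -254, 99], [539, -308, 99], [544, -255, 100]]
time: 6.4
eef_pos: [0.5504, -0.2784, 0.0552]
tcp_rot: [-0.0, 1.0, 0.0, -0.0]
contact_force: [0.4, 0.4, 0.1]
opening: 0.853
finger_force: 0.0
opening 0.8485606759962184 tcp z 0.055315692197310744 y -0.27838919758604774
[[541, -240, 97], [546, -241, 98], [543, -242, 99], [540, -316, 101], [542, -323, 102], [546, -241, 103], [544, -324, 103], [543, -242, 105], [540, -316, 106], [544, -323, 107], [541, -323, 107], [543, -242, 108]]
```

View pics/s4.png

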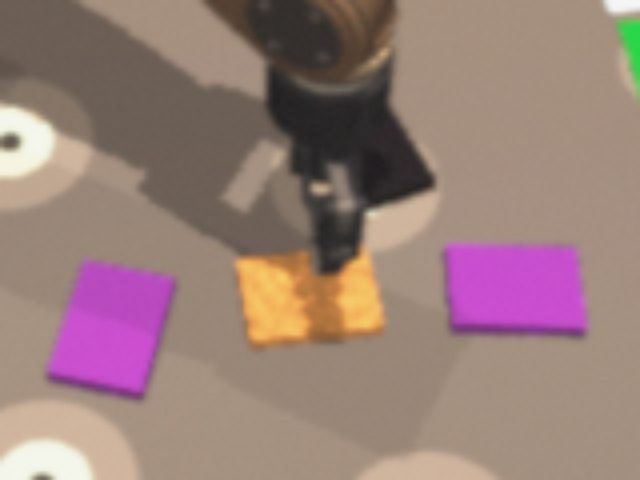

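The picture and the depth agree that the true finger tips are about 40 mm above the reported TCP, and about 4 mm to −y. The camera is right about the table and the pad, so I trust it and go lower in guarded steps.

```bash
sed -i 's/.075,.022,.25/.075,float(sys.argv[1]),.25/;1i import sys' tip.py
python3 -m pendant '[{"dx":0,"dy":0.3,"dz":4,"twist":0},{"dx":0,"dy":0.3,"dz":6.5,"twist":0},{"dx":0,"dy":0.3,"dz":7.5,"twist":0},{"dx":0,"dy":0.3,"dz":8,"twist":0},{"dx":0,"dy":0.3,"dz":8,"twist":0},{"dx":0,"dy":0.3,"dz":8,"twist":0}]' 100; python3 tip.py 0.017
```

```text
time: 7.25
eef_pos: [0.5513, -0.276, -0.0234]
tcp_rot: [-0.0, 1.0, -0.001, 0.001]
contact_force: [0.2, -0.3, -0.1]
opening: 0.996
finger_force: 0.0
opening 0.9946654872651536 tcp z -0.02352799219324335 y -0.27589819822041967
[[539, -300, 17], [542, -304, 17], [532, -296, 17], [538, -294, 17], [537, -268, 18], [538, -275, 18], [532, -281, 18], [537, -297, 18], [543, -234, 25], [545, -326, 27], [542, -326, 28], [561, -326, 28]]
```

```bash
python3 -m pendant '[{"dx":0,"dy":0,"dz":0.6,"twist":0},{"dx":0,"dy":0,"dz":1.1,"twist":0},{"dx":0,"dy":0,"dz":1.6,"twist":0},{"dx":0,"dy":0,"dz":1.6,"twist":0}]' 100; python3 tip.py 0.004|tail -1;  python3 -m pendant '[{"dx":0,"dy":0,"dz":0,"twist":0},{"dx":0,"dy":0,"dz":0,"twist":0},{"dx":0,"dy":0,"dz":0,"twist":0},{"dx":0,"dy":0,"dz":0,"twist":0},{"dx":0,"dy":0,"dz":0,"twist":0}]' 68 30
```

```text
time: 7.8
eef_pos: [0.5499, -0.275, -0.0416]
tcp_rot: [-0.0, 1.0, 0.0, -0.001]
contact_force: [-0.7, 0.3, 1.2]
opening: 1.002
finger_force: 0.0
[[543, -345, 4], [570, -330, 4], [555, -325, 4], [536, -335, 4], [538, -232, 4], [557, -329, 5], [554, -341, 5], [533, -310, 5], [567, -346, 5], [553, -332, 5], [535, -311, 6], [544, -322, 7]]
time: 8.48
eef_pos: [0.5507, -0.2756, -0.0403]
tcp_rot: [-0.0, 1.0, -0.0, 0.0]
contact_force: [0.5, -1.0, 1.7]
opening: 0.765
finger_force: 34.9
```

Gripped: 76.5 % is 65 mm. I lift it and carry it over the pot towards the pan.

```bash
python3 -m pendant '[{"dx":0,"dy":0,"dz":-3,"twist":0},{"dx":0,"dy":0,"dz":-8,"twist":0},{"dx":0,"dy":0,"dz":-13,"twist":0},{"dx":0,"dy":5,"dz":-16,"twist":0},{"dx":0,"dy":10,"dz":-16,"twist":0},{"dx":-1,"dy":15,"dz":-16,"twist":0},{"dx":-1,"dy":20,"dz":-16,"twist":0},{"dx":-2,"dy":25,"dz":-16,"twist":0}]'; python3 -m pendant '[{"dx":0,"dy":5,"dz":0,"twist":0},{"dx":-1,"dy":10,"dz":0,"twist":0},{"dx":-2,"dy":15,"dz":0,"twist":0},{"dx":-2.2,"dy":20,"dz":0,"twist":0},{"dx":-2.2,"dy":25,"dz":0,"twist":0},{"dx":-2.2,"dy":29,"dz":0,"twist":0},{"dx":-2.2,"dy":29,"dz":0,"twist":0},{"dx":-2.2,"dy":29,"dz":0,"twist":0}]'; python3 go.py 0.592 0.2643 0.05 90
python3 - <<'E'
from h import *
for n in("top","side"):
    c,P=cloud(n);hsv=cv2.cvtColor(c["img"],cv2.COLOR_RGB2HSV)
    m=near(P,(.592,.264),.1,.06,.17)&(hsv[...,0]>8)&(hsv[...,0]<30)&(hsv[...,1]>120)
    q=P[m];print(n,len(q),np.median(q,0) if len(q) else "",q.min(0),q.max(0))
E
```

```text
time: 9.48
eef_pos: [0.5693, -0.0237, 0.1188]
tcp_rot: [-0.0, 1.0, 0.0, -0.001]
contact_force: [0.6, 0.0, -0.3]
opening: 0.765
finger_force: 34.6
time: 10.48
eef_pos: [0.5915, 0.2642, 0.1187]
tcp_rot: [-0.001, 1.0, -0.0, -0.001]
contact_force: [-0.5, -0.6, -0.2]
opening: 0.762
finger_force: 34.6
t 10.47 at [0.5915 0.2642 0.1187] yaw 90.1 q6 -1.31 -> d cm [-0.05  0.02  6.87] twist 0.1
top 12 [0.62052796 0.236683   0.16844161] [0.55237668 0.23121523 0.1658061 ] [0.6363563  0.24380634 0.16927363]
side 69 [0.60769013 0.2327995  0.16837002] [0.54735592 0.22574908 0.15814467] [0.6386849  0.29691227 0.16994058]
```

The pad is held, centred near (0.593, 0.262), with its underside at about 0.159. Now I lower it.

```bash
python3 -m pendant '[{"dx":0,"dy":0,"dz":5,"twist":0},{"dx":0,"dy":0,"dz":9,"twist":0},{"dx":0,"dy":0,"dz":12,"twist":0},{"dx":0,"dy":0,"dz":13.5,"twist":0},{"dx":0,"dy":0,"dz":14.3,"twist":0},{"dx":0,"dy":0,"dz":14.8,"twist":0},{"dx":0,"dy":0,"dz":15.1,"twist":0},{"dx":0,"dy":0,"dz":15.2,"twist":0},{"dx":0,"dy":0,"dz":15.2,"twist":0}]'; python3 -m pendant '[{"dx":0,"dy":0,"dz":0.1,"twist":0},{"dx":0,"dy":0,"dz":0.2,"twist":0},{"dx":0,"dy":0,"dz":0.2,"twist":0}]'
```

```text
time: 11.7
eef_pos: [0.5923, 0.2648, -0.0322]
tcp_rot: [-0.0, 1.0, 0.0, 0.0]
contact_force: [0.1, 0.0, 0.1]
opening: 0.761
finger_force: 34.6
time: 12.08
eef_pos: [0.5919, 0.2646, -0.0348]
tcp_rot: [-0.0, 1.0, -0.0, -0.0]
contact_force: [-0.5, 0.0, -0.2]
opening: 0.765
finger_force: 34.6
```

```bash
python3 -m pendant '[{"dx":0,"dy":0,"dz":0.1,"twist":0},{"dx":0,"dy":0,"dz":0.1,"twist":0}]'; python3 -m pendant '[{"dx":0,"dy":0,"dz":0,"twist":0},{"dx":0,"dy":0,"dz":0,"twist":0},{"dx":0,"dy":0,"dz":0,"twist":0},{"dx":0,"dy":0,"dz":0,"twist":0},{"dx":0,"dy":0,"dz":-2,"twist":0},{"dx":0,"dy":0,"dz":-7,"twist":0},{"dx":0,"dy":0,"dz":-13,"twist":0},{"dx":0,"dy":-5,"dz":-16,"twist":0},{"dx":0,"dy":-10,"dz":-16,"twist":0}]' 100;  python3 -m pendant '[{"dx":0,"dy":-3,"dz":0,"twist":0},{"dx":0,"dy":-3,"dz":0,"twist":0}]'
python3 - <<'E'
from h import *
pc=(.592,.262)
for n in("top","side"):
    c,P=cloud(n);hsv=cv2.cvtColor(c["img"],cv2.COLOR_RGB2HSV)
    col=(hsv[...,0]>8)&(hsv[...,0]<30)&(hsv[...,1]>120)
    q=P[near(P,pc,.07,.012,.03)&col];print(n,"pad",len(q),np.median(q,0),cv2.minAreaRect((q[:,:2]*1000).astype(np.float32)))
    A=np.c_[q[:,:2],np.ones(len(q))]; print("tilt",np.linalg.lstsq(A,q[:,2],rcond=None)[0][:2])
    q=P[near(P,pc,.12,.028,.040)]; print("rim",len(q),circ(q[:,:2]))
    if n=="side":save(c,"s5")
    q=P[near(P,(.592,.015),.05,.054,.066)]; print("pot rim",len(q),circ(q[:,:2]) if len(q)>9 else "")
E
```

```text
time: 12.32
eef_pos: [0.5921, 0.2647, -0.0353]
tcp_rot: [-0.0, 1.0, -0.0, 0.0]
contact_force: [-1.1, -0.6, 3.0]
opening: 0.764
finger_force: 34.9
time: 13.45
eef_pos: [0.5952, 0.1645, 0.131]
tcp_rot: [-0.001, 1.0, 0.0, 0.005]
contact_force: [1.3, -0.4, -0.6]
opening: 1.002
finger_force: 0.0
time: 13.7
eef_pos: [0.5927, 0.1329, 0.1261]
tcp_rot: [0.001, 1.0, 0.0, 0.001]
contact_force: [-1.1, -0.7, -0.4]
opening: 1.001
finger_force: 0.0
top pad 136 [0.59463054 0.28417132 0.01822572] ((591.5267944335938, 284.2977294921875), (24.032140731811523, 87.53085327148438), 89.70099639892578)
tilt [-0.01180368  0.01654651]
rim 108 (array([0.59066492, 0.25700313]), np.float64(0.09407953188270604))
pot rim 46 (array([0.58958046, 0.01556816]), np.float64(0.031208059753538884))
side pad 311 [0.58803254 0.25489596 0.01809568] ((590.806396484375, 260.8045959472656), (90.77159118652344, 77.18730926513672), 2.7438766956329346)
tilt [0.00138444 0.00557419]
rim 229 (array([0.5931176 , 0.26194653]), np.float64(0.09037776907052039))
pot rim 103 (array([0.59126174, 0.01373917]), np.float64(0.030910824700675046))
```

View pics/s5.png

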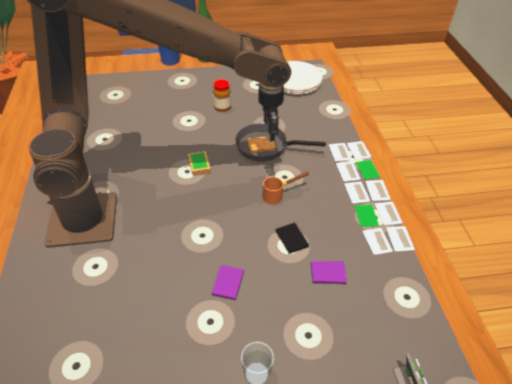

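The pad lies flat in the pan at (262,145) in the side view, near (0.592, 0.262). The pot is untouched at (272,190). Next I move above the pot, with the closing line square to its handle at 106.5°.

```bash
python3 go.py 0.592 0.017 0.05 106.5
```

```text
t 13.8 at [0.5924 0.1349 0.1255] yaw 90.0 q6 -1.51 -> d cm [  0.06 -11.8    7.54] twist -16.5
```

```bash
python3 -m pendant '[{"dx":0,"dy":-6,"dz":0,"twist":-8},{"dx":0,"dy":-11.8,"dz":0,"twist":-16.5},{"dx":0,"dy":-11.8,"dz":4,"twist":-16.5},{"dx":0,"dy":-11.8,"dz":7,"twist":-16.5},{"dx":0,"dy":-11.8,"dz":7,"twist":-16.5},{"dx":0,"dy":-11.8,"dz":7,"twist":-16.5}]' 100; python3 go.py 0.592 0.017 -0.021 106.5
python3 - <<'E'
from h import *
for n in ("top","side"):
    c,P=cloud(n); s=ctrl.get_state()
    q=P[near(P,s["eef_pos"],.075,.075,.135)]; q=q[np.argsort(q[:,2])]; print(n,np.round(q[:14]*1000).astype(int).tolist())
cv2.imwrite("pics/s6.png",cv2.resize(c["img"][110:230,200:360],None,fx=4,fy=4)[:,:,::-1])
E
```

```text
time: 14.55
eef_pos: [0.5933, 0.0175, 0.0557]
tcp_rot: [-0.145, 0.989, -0.0, 0.001]
contact_force: [0.5, 0.1, 0.1]
opening: 1.001
finger_force: 0.0
t 14.55 at [0.5933 0.0175 0.0557] yaw 106.6 q6 -2.0 -> d cm [ 0.15 -0.    7.67] twist 0.1
top []
side [[574, 59, 104], [584, 58, 104], [602, -29, 105], [611, -30, 105], [587, 61, 105], [580, 56, 106], [590, 59, 107], [577, 56, 107], [601, -35, 107], [591, 63, 107], [604, -33, 108], [596, -27, 108], [617, -30, 108], [583, 57, 110]]
```

View pics/s6.png

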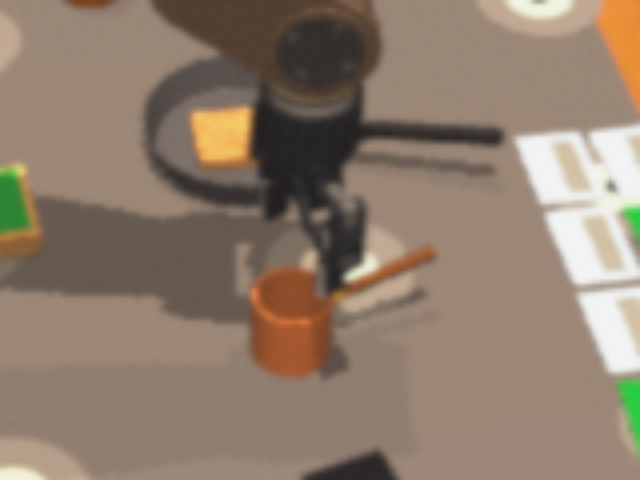

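The gripper is above the pot, whose rim is at (290,295) in the crop, and the handle is clear of the fingers. The finger midpoint is (0.595, 0.0145), so I shift about 3 mm towards −x and go down.

```bash
python3 -m pendant '[{"dx":0.3,"dy":0,"dz":1.5,"twist":0},{"dx":0.3,"dy":0,"dz":3.5,"twist":0},{"dx":0.3,"dy":0,"dz":5.5,"twist":0},{"dx":0.3,"dy":0,"dz":7,"twist":0},{"dx":0.3,"dy":0,"dz":7.6,"twist":0},{"dx":0.3,"dy":0,"dz":7.6,"twist":0},{"dx":0.3,"dy":0,"dz":7.6,"twist":0}]' 100; python3 -m pendant '[{"dx":0,"dy":0,"dz":0,"twist":0},{"dx":0,"dy":0,"dz":0,"twist":0},{"dx":0,"dy":0,"dz":0,"twist":0},{"dx":0,"dy":0,"dz":0,"twist":0},{"dx":0,"dy":0,"dz":0,"twist":0},{"dx":0,"dy":0,"dz":0,"twist":0}]' 65 30; python3 go.py 0.592 0.264 0.10 116
```

```text
time: 15.52
eef_pos: [0.5901, 0.0157, -0.0209]
tcp_rot: [-0.144, 0.99, -0.0, 0.001]
contact_force: [0.9, 0.6, -0.1]
opening: 1.004
finger_force: 0.0
time: 16.27
eef_pos: [0.5901, 0.0157, -0.0206]
tcp_rot: [-0.144, 0.99, -0.0, 0.001]
contact_force: [-0.8, 0.4, 6.3]
opening: 0.76
finger_force: 34.1
t 16.27 at [ 0.5901  0.0157 -0.0206] yaw 106.5 q6 -2.0 -> d cm [ -7.27  23.74 -12.06] twist -9.5
```

Gripped at 64.6 mm. I lift the pot.

```bash
python3 -m pendant '[{"dx":0,"dy":0,"dz":-1,"twist":0},{"dx":0,"dy":0,"dz":-3,"twist":0},{"dx":0,"dy":0,"dz":-6,"twist":0},{"dx":0,"dy":0,"dz":-9,"twist":0},{"dx":0,"dy":0,"dz":-12,"twist":0},{"dx":0,"dy":0,"dz":-12,"twist":0},{"dx":0,"dy":0,"dz":-12,"twist":0}]'; python3 go.py 0.591 0.264 0.10 116
```

```text
time: 17.15
eef_pos: [0.5884, 0.0159, 0.0974]
tcp_rot: [-0.144, 0.99, 0.0, -0.001]
contact_force: [0.1, 0.4, -2.7]
opening: 0.757
finger_force: 34.0
t 17.15 at [0.5884 0.0159 0.0974] yaw 106.5 q6 -2.0 -> d cm [-7.31 23.71 -0.26] twist -9.5
```

```bash
python3 -m pendant '[{"dx":-1,"dy":3,"dz":0,"twist":-2},{"dx":-2.5,"dy":7,"dz":0,"twist":-4},{"dx":-3.5,"dy":11,"dz":0,"twist":-6},{"dx":-4.6,"dy":15,"dz":0,"twist":-8},{"dx":-5.8,"dy":19,"dz":0,"twist":-9.5},{"dx":-6.8,"dy":22,"dz":0,"twist":-9.5},{"dx":-7.3,"dy":23.7,"dz":0,"twist":-9.5},{"dx":-7.3,"dy":23.7,"dz":0,"twist":-9.5},{"dx":-7.3,"dy":23.7,"dz":0,"twist":-9.5}]'; python3 go.py 0.591 0.264 0.0 116
cat > chk.py <<'E'
from h import *
import sys
pc=np.array([.592,.262]); zb=float(sys.argv[1])  # pot underside height
for n in("top","side"):
    c,P=cloud(n);hsv=cv2.cvtColor(c["img"],cv2.COLOR_RGB2HSV)
    cop=((hsv[...,0]<14)|(hsv[...,0]>175))&(hsv[...,1]>120)
    q=P[near(P,pc,.05,zb+.052,zb+.066)&cop]; print(n,"pot rim",len(q),circ(q[:,:2]) if len(q)>9 else "", np.round(np.percentile(q[:,2],[10,90]),3) if len(q) else "")
    q=P[near(P,pc,.15,zb+.045,zb+.075)&cop]; d=q[:,:2]-pc; f=q[np.hypot(*d.T)>.06]
    if len(f): print(" handle",len(f),f.mean(0),"ang",np.degrees(np.arctan2(f[:,1].mean()-pc[1],f[:,0].mean()-pc[0])),"far",f[np.argmax(np.hypot(*(f[:,:2]-pc).T))])
    a=P[near(P,pc,.07,.012,.024)]; print(" pad-level",len(a),a.min(0) if len(a) else "",a.max(0) if len(a) else "")
if len(sys.argv)>2: cv2.imwrite(f"pics/{sys.argv[2]}.png",cv2.resize(c["img"][80:200,200:360],None,fx=4,fy=4)[:,:,::-1])
E
python3 chk.py 0.12 s7
```

```text
time: 18.27
eef_pos: [0.5916, 0.2626, 0.0976]
tcp_rot: [-0.225, 0.974, -0.0, -0.001]
contact_force: [-0.1, -0.6, -3.3]
opening: 0.755
finger_force: 34.2
t 18.27 at [0.5916 0.2626 0.0976] yaw 116.0 q6 -1.76 -> d cm [-0.02  0.15  9.76] twist 0.0
top pot rim 2  [0.178 0.18 ]
 handle 27 [0.68828294 0.30786831 0.18128437] ang 25.472703998838366 far [0.70350685 0.31419368 0.17940254]
 pad-level 108 [0.54490827 0.22060029 0.012011  ] [0.6283083 0.2554577 0.0238636]
side pot rim 60 (array([0.59172407, 0.26029155]), np.float64(0.030816606835724368)) [0.173 0.18 ]
 handle 47 [0.67726473 0.29685449 0.17845236] ang 22.233749824350564 far [0.70267164 0.30754642 0.1795609 ]
 pad-level 334 [0.54552703 0.21379795 0.01231296] [0.63826395 0.30132154 0.02376596]
```

View pics/s7.png

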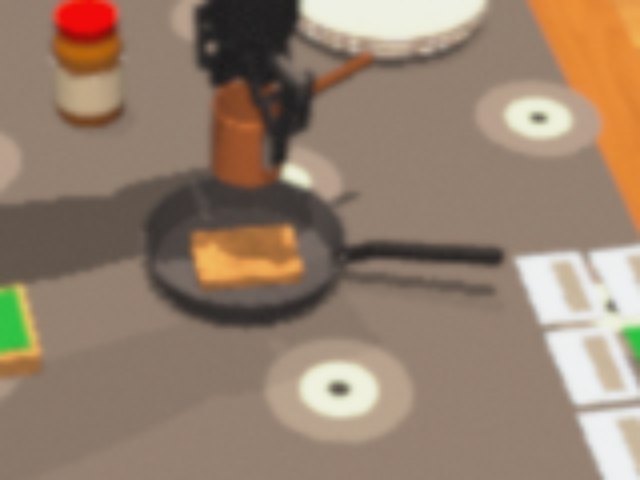

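The pot hangs upright above the pad, which sits at (247,255) in the crop. The measured axis is (0.592, 0.260), the handle points at about 24–25° and the underside is near 0.118. I lower it slowly until it touches.

```bash
python3 -m pendant '[{"dx":0,"dy":0.1,"dz":2,"twist":0},{"dx":0,"dy":0.1,"dz":4,"twist":0},{"dx":0,"dy":0.1,"dz":6,"twist":0},{"dx":0,"dy":0.1,"dz":7.5,"twist":0},{"dx":0,"dy":0.1,"dz":8.5,"twist":0},{"dx":0,"dy":0.1,"dz":9.2,"twist":0},{"dx":0,"dy":0.1,"dz":9.6,"twist":0},{"dx":0,"dy":0.1,"dz":9.6,"twist":0}]'; python3 -m pendant '[{"dx":0,"dy":0,"dz":0.1,"twist":0},{"dx":0,"dy":0,"dz":0.2,"twist":0},{"dx":0,"dy":0,"dz":0.2,"twist":0}]';python3 -m pendant '[{"dx":0,"dy":0,"dz":0.1,"twist":0},{"dx":0,"dy":0,"dz":0.1,"twist":0}]'
```

```text
time: 19.38
eef_pos: [0.5915, 0.2648, 0.0025]
tcp_rot: [-0.225, 0.974, 0.0, 0.0]
contact_force: [-0.1, 0.5, -2.1]
opening: 0.755
finger_force: 34.2
time: 19.75
eef_pos: [0.5914, 0.2647, 0.0004]
tcp_rot: [-0.225, 0.974, 0.0, 0.0]
contact_force: [-0.5, -0.2, -2.5]
opening: 0.752
finger_force: 34.2
time: 20.0
eef_pos: [0.5913, 0.2646, -0.0008]
tcp_rot: [-0.225, 0.974, 0.0, -0.0]
contact_force: [0.1, 0.4, -2.9]
opening: 0.754
finger_force: 34.2
```

```bash
python3 -m pendant '[{"dx":0,"dy":0,"dz":0.1,"twist":0},{"dx":0,"dy":0,"dz":0.1,"twist":0}]';python3 -m pendant '[{"dx":0,"dy":0,"dz":0.1,"twist":0},{"dx":0,"dy":0,"dz":0.1,"twist":0}]'
```

```text
time: 20.25
eef_pos: [0.5915, 0.2647, -0.0015]
tcp_rot: [-0.225, 0.974, -0.0, 0.0]
contact_force: [-0.1, -0.5, -1.7]
opening: 0.752
finger_force: 34.2
time: 20.5
eef_pos: [0.5916, 0.2648, -0.0015]
tcp_rot: [-0.225, 0.974, -0.0, 0.0]
contact_force: [-3.1, -0.5, 5.3]
opening: 0.752
finger_force: 34.6
```

It touches: the force went from −2.5 to +5.3 N. I release, retreat straight up and check.

```bash
python3 -m pendant '[{"dx":0,"dy":0,"dz":0,"twist":0},{"dx":0,"dy":0,"dz":0,"twist":0},{"dx":0,"dy":0,"dz":0,"twist":0},{"dx":0,"dy":0,"dz":0,"twist":0}]' 85; python3 -m pendant '[{"dx":0,"dy":0,"dz":0,"twist":0},{"dx":0,"dy":0,"dz":0,"twist":0},{"dx":0,"dy":0,"dz":-2,"twist":0},{"dx":0,"dy":0,"dz":-5,"twist":0},{"dx":0,"dy":0,"dz":-10,"twist":0},{"dx":0,"dy":0,"dz":-15,"twist":0},{"dx":6,"dy":0,"dz":-17,"twist":0},{"dx":12,"dy":0,"dz":-17,"twist":0},{"dx":18,"dy":0,"dz":-17,"twist":0},{"dx":18,"dy":0,"dz":-17,"twist":0}]' 100; python3 -m pendant '[{"dx":0,"dy":0,"dz":0,"twist":0},{"dx":0,"dy":0,"dz":0,"twist":0}]'; python3 chk.py 0.019 s8
```

```text
time: 21.0
eef_pos: [0.5914, 0.2647, -0.0028]
tcp_rot: [-0.225, 0.974, 0.0, 0.0]
contact_force: [0.1, -0.3, 0.1]
opening: 0.851
finger_force: 0.0
time: 22.25
eef_pos: [0.4252, 0.1845, 0.1668]
tcp_rot: [-0.225, 0.974, -0.0, -0.001]
contact_force: [0.4, 0.4, 0.3]
opening: 0.999
finger_force: 0.0
time: 22.5
eef_pos: [0.4315, 0.1861, 0.1688]
tcp_rot: [-0.225, 0.974, -0.0, 0.001]
contact_force: [-0.2, 0.1, 0.6]
opening: 0.998
finger_force: 0.0
top pot rim 10 (array([0.59399394, 0.26286538]), np.float64(0.032703968739970175)) [0.072 0.081]
 handle 46 [0.67160107 0.301854   0.07929997] ang 26.595828254072654 far [0.6988225  0.31435373 0.08557236]
 pad-level 251 [0.54409216 0.230421   0.01201084] [0.63579799 0.3270385  0.02397064]
side pot rim 101 (array([0.59235682, 0.26190111]), np.float64(0.030950873955202164)) [0.072 0.081]
 handle 42 [0.67662685 0.29996486 0.07858465] ang 24.16171142326116 far [0.70429149 0.31463344 0.08149831]
 pad-level 182 [0.54596763 0.2232225  0.01204548] [0.63844173 0.2971656  0.02382246]
```

View pics/s8.png

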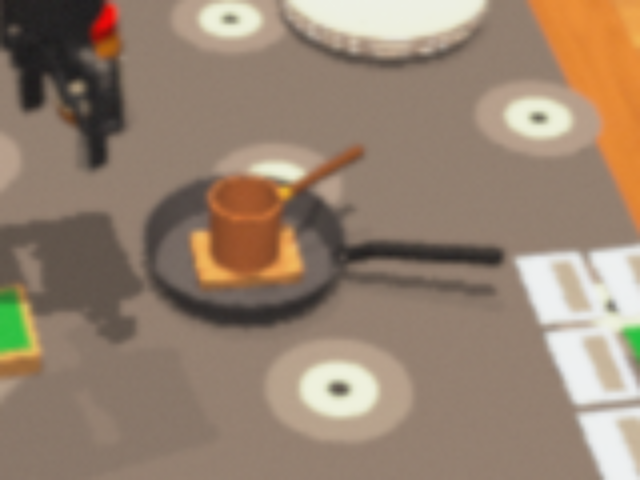

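The pot stands upright at (245,225) in the crop, centred on the pad in the pan. Its handle points at about 25°, and the pan's handle at −19°, so they are fanned by about 44°. I hand it in.

```bash
python3 -c "
from plant import ctrl
print(ctrl.sign_off())"
```

```text
the job is handed in; nothing more can be done
None
```

The job is handed in at about 22.5 s: by the cameras, the cork pad lies flat in the middle of the pan and the pot stands upright on it, its handle about 44° from the pan's; sign-off returned no verdict.

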